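Fit and clamp the potter's hand-rest carriage

TASK

Slide the hand-rest carriage onto the end of the dovetail rail and gently push it home against the end stop, then turn its side knob clockwise until the clamp is firmly tight, but do not force it. Leave the plate, jar and cup alone and let go at the end.

Things in the scene. Friction and masses are not known exactly. Their poses are not given: they have to be found in the camera images.
- rail: Steel dovetail rail on a grey foot plate 150 x 70 x 10 mm fixed to the bench. Origin: on the bench under its middle; z up, x along the rail, the way the carriage is pushed on. The dovetail spans x -65 (open end) to +65 mm; 32 mm wide at its top, 38 mm above the bench, the top 3 mm with upright sides, narrowing to 23 mm at height 26 mm, on a 16 mm web.
- rail_mouth (a point): Middle of the dovetail's open end at full top height: rail frame (-65, 0, 38) mm, axes as the rail's. The first 10 mm of rail taper down to 25 mm wide and 2.5 mm lower here: a lead-in of about 3 mm sideways and 2 mm in height.
- stop: Dark steel end-stop block on the rail, 10 x 32 x 22 mm; origin: middle of its underside, rail frame (60, 0, 25) mm, axes as the rail's. Its face at rail x = 55 mm meets the carriage's leading face: the home carriage's origin is then at rail frame (15, 0, 25) mm.
- carriage: Loose aluminium carriage, 0.3 to 0.55 kg. Origin: underside, middle of its channel; z up, x = leading end, y = knob side. Body 80 x 64 x 22 mm. The channel along x, open below, is 13 mm deep, 34 mm wide, with lips under the dovetail: play 1 mm each side, 2 mm upwards. It goes on from the rail's open end only, x axes alike, origin 25 to 26 mm above the bench. Starts upright on the bench.
- rest_grip (a point): Grasp point in the carriage's wooden hand rest: carriage frame (0, -14, 46) mm, axes as the carriage's. The rest is a block 40 (x) x 16 (y) x 36 (z) mm on the carriage's top, 22 to 58 mm above its underside; take it from above across its 40 mm.
- knob (a joint): Turn of the clamp knob, rad: 0 loose, growing clockwise from above, to 1.9; starts at 0 to 0.1; stays where left (friction 0.12 N m). Its cam meets the rail between 0.3 and 1.3 rad, unmeasured: feel the moment rise by 0.15 N m, once the side play is gone. Tight (15 to 25 N) is 0.2 rad further, about 0.4 N m while turning; 0.4 rad further, over 0.8 N m, is forced.
- knob_grip (a point): Grasp point of the knob, on its upright axis: carriage frame (0, 40, 51.5) mm. The knob is a black disc 34 mm across, 4 mm thick, on the ear beside the body (ear to y = 68 mm), bearing a finger bar 38 x 12 mm, 34 mm high, its top 9 mm above this point. The bar's long direction is at -0.97 rad - (knob value) about z from the carriage's x axis; this point turns with the knob.
- cam: Steel eccentric cam disc, 34 mm across, 8 mm thick, under the ear, mostly hidden. Origin on the knob's axis, carriage frame (0, 40, 4.5) mm. It turns with the knob; its setting on the knob differs each time.
- plate: Bystander: grey clay plate, 160 mm across, 22 mm high; origin under its middle.
- jar: Bystander: small clear paint jar with white lid, 48 mm across, 55 mm high; origin under its middle.
- cup: Bystander: white cup, 72 mm across, 80 mm high; origin under its middle.
Things that resemble listed ones, but are neither listed nor needed, are in the scene too. Several things look just like the rail: the one meant starts farthest to the robot's right. What is shaped like the carriage but orange is not meant.

How it is judged:
By the outcome, as a careful person would: the job done as asked, in the order asked, and still so for the second after the job is handed in, with the robot touching nothing.
It also fails if it takes over 72 s, if anything falls off the work surface, if the arm or the gripper's body presses on something with over 40 N, if the wrist force passes 120 N, or if a joint passes its speed limit or range.

ROBOT

A 7-joint arm with a two-finger parallel gripper is mounted at the origin on the work surface. World frame = base frame: x ahead of the robot, y to its left, z up, the work surface at z = 0. Lengths are in m, angles in degrees, forces in N, time in s.
With the tool pointing down it reaches from about 0.4 to 0.925 m from the base axis. Payload 4.1 kg.
Tool frame: the origin (TCP) lies on the centre line of the jaws, within the pads' length; the fingertips stand 25 mm ahead of it and the grasp point (between the pads) lies 6 mm ahead of it (bot.nose_length is the z of the fingertips in the tool frame, in m); z points along the fingers, y is the line along which they close (so a half turn about z gives the same grasp; the last joint's range is limited). The gripper opens to 85 mm and grips with 20 to 120 N. Pads are 22 mm wide; open, the fingers measure 114 mm over their backs; the gripper's body (76 mm by 85 mm) begins 54 mm behind the grasp point. The pads swing forward as they close: fully open they stand 13 mm farther back than shut.
Start: joints at [65.26, 22.827, 2.584, 88.041, -1.071, 69.15, -2.905], TCP at [0.212, -0.614, 0.256] pointing down, gripper open.
Joint ranges: [-161.44, 161.44], [-28.35, 127.94], [-78.24, 83.42], [0, 140.83], [-78.03, 258.03], [13.02, 114.36], [-168.23, 168.23]. Speed limits (degrees/s): [147.25, 147.25, 180, 180, 180, 180, 180].

INTERFACE

Orientations are given as [roll, pitch, yaw] about the fixed x, y, z axes, in that order (R = Rz(yaw) Ry(pitch) Rx(roll)).
In Python, from workcell import bot gives the robot as it stands.
- The arm moves only by the tool carry_out, never from a script. Its argument "motion" is a list of rows, each an object with "fingers": the closure, from 0 (fully open) to 1 (shut); "slide": the shift along the world's x, y, z in a scale on which 1.0 is 30 cm, a list of three; "spin": the turn about the world's z in a scale on which 1.0 is 2 rad. A call has 1 to 5 rows; each row is the pose to reach, as a shift and turn from the pose commanded when the call began; what a row does not reach only later rows make up. A row lasts 1/10 s, in which the tool goes at most 50 mm and 8.59 degrees, less where a joint would pass 70% of its speed; a pose out of reach is approached as far as the arm can. A shift or turn number past 1, either way, is cut back to 1. A call with a gripper value outside its range is refused whole. The fingers move at their own pace and stop on an object; the grip force is fixed at half the most. Time passes only in rows, so rows that repeat a pose let the fingers close. It gives the time, the measured TCP pose, the force, the opening and the grip force at its end, in the units of the state.
- bot.sense(): the state, without advancing time (a new reading comes with each control period).
- bot.get_image(name): name is "scene" or "side" or "wrist"; returns the picture (384x512x3 uint8, blue, green, red); there is no depth.
- bot.camera_params(name): a dict with "mtx" (3x3 intrinsics, pixels), "xyz" and "attitude" of the camera in the world; the wrist camera has in their place "T_tool_cam" (4x4, takes a point from camera to tool coordinates, whose origin is the TCP and whose axes are the flange's). Camera axes: x right, y up, looking along -z (the intrinsics and any distortion apply to the point x, -y, -z); pixel columns grow to the right and rows downward; lengths in m; the calibration is good to about 2 mm. A picture is of the moment at which its call begins: read the wrist's pose just before it. camera_params takes no time and is no camera call.
- bot.finish_job(): hands the job in; it is judged then, once.
Trained networks look in the newest picture that a camera, given by its name, has taken for a name from the list of things; names that differ only in an ending like _2 or _b are one class to them, and where a whole thing is asked for, a point or a joint stands for the part that bears it (a point fixed in the world has none). Each returns a list of dicts, best first, with "score" (0 to 1); they miss things now and then, are a little off and sometimes report something else, mostly with a low value. They report only what shows in the picture. A call takes as long as a camera call. They do not tell look-alikes from the thing itself.
- bot.outline_of(camera, target): "mask" (384x512 bool, what is visible of it) and "extent" ([left, top, right, bottom] in pixels, round what is visible of it).
The state is a dict: "time_s": time; "qpos": joint angles; "dq": joint speeds; "joint_efforts": joint torques, N m; "tool_pos": TCP position; "orientation": TCP orientation; "contact_force": force on the tool from outside, world axes, zero at the start; "moment": the same for the moment, N m; "opening": finger opening in m; "grip_force": force on a finger pad.
Only numpy, scipy, OpenCV 4.12 (cv2) and the standard library are available. Lean on these libraries where they do the work, as an engineer would, in place of code of your own. Each camera call takes 0.05 s, during which the arm holds its last target. There are 200 camera calls.

## Working session

There is one attempt and no reset: what is moved stays moved. The work goes in short steps, Python scripts to look and compute and a tool call to move; the robot and the scene stay as the last step left them, time stands still between calls to the robot, and variables do not carry over. Pictures are saved under pics/ and viewed, at most 10 in all, crops included, and the job is handed in when it is done.

Besides the shell and the picture viewer there is one more tool, called as name(argument=value, ...), one argument or row to a line, values as JSON. carry_out: Moves the arm, as the interface text tells. Its arguments: {"type":"object","properties":{"motion":{"type":"array"}},"required":["motion"]}

```bash
mkdir -p pics
python3 - <<'E'
from workcell import bot
import cv2,numpy as np
ims=[]
for c in("scene","side"):
    im=bot.get_image(c);ims.append(im)
    p=bot.camera_params(c);print(c,p)
    for t in("rail","carriage","stop","knob","plate","jar","cup"):
        for d in bot.outline_of(c,t)[:4]:print(c,t,round(d["score"],2),d["extent"])
cv2.imwrite("pics/a.png",cv2.resize(np.vstack(ims),None,fx=.78,fy=.78))
cv2.imwrite("pics/scene.png",ims[0]);cv2.imwrite("pics/side.png",ims[1])
print(bot.camera_params("wrist"));print(bot.sense())
E
```

```text
scene {'mtx': array([[381.77409951,   0.        , 257.89509692],
       [  0.        , 381.77409951, 197.32641378],
       [  0.        ,   0.        ,   1.        ]]), 'xyz': array([1.11337698, 0.46778258, 1.07738869]), 'attitude': array([ 35.96791755,  -0.62340742, 128.30468351])}
scene rail 0.78 [232.5, 181.6, 282.8, 213.9]
scene rail 0.75 [307.9, 176.6, 355.0, 207.0]
scene rail 0.75 [326.0, 277.8, 379.7, 305.3]
scene carriage 0.72 [304.1, 229.9, 337.5, 265.0]
scene carriage 0.63 [359.2, 230.3, 392.2, 253.6]
scene stop 0.54 [330.9, 283.1, 332.8, 290.0]
scene stop 0.37 [304.1, 232.9, 336.1, 263.5]
scene knob 0.59 [310.9, 243.0, 320.8, 259.2]
scene knob 0.59 [376.3, 231.5, 392.6, 246.0]
scene plate 0.85 [145.8, 152.4, 191.2, 182.4]
scene cup 0.77 [205.3, 116.9, 228.5, 144.0]
side {'mtx': array([[430.01475362,   0.        , 266.24216315],
       [  0.        , 430.01475362, 186.83565695],
       [  0.        ,   0.        ,   1.        ]]), 'xyz': array([-0.10653963,  0.66548706,  1.12801333]), 'attitude': array([  40.35150806,    0.73251769, -134.28562882])}
side rail 0.8 [268.7, 17
[... 1122 characters left out ...]
'time_s': 0.8, 'qpos': array([65.26118057, 22.82631062,  2.58363235, 88.03888827, -1.07138192,
       69.15123019, -2.90439579]), 'dq': array([ 0.10841405, -0.06563756, -0.02444289, -0.05048153,  0.06777174,
        0.09867253, -0.0533602 ]), 'joint_efforts': array([ 1.15788980e-04, -4.74956596e+01,  1.36331666e+00, -2.54504943e+01,
        1.15924235e-02,  8.35441642e-04, -1.63260871e-08]), 'tool_pos': array([ 0.2123798 , -0.61436759,  0.25636432]), 'orientation': array([1.79992238e+02, 3.34814595e-04, 1.90716741e+01]), 'contact_force': array([ 0.14749261,  0.23079258, -0.35970589]), 'moment': array([-0.00338918, -0.01846614, -0.01886743]), 'grip_force': 0.0, 'opening': 0.08533987934586465}
```

View pics/a.png

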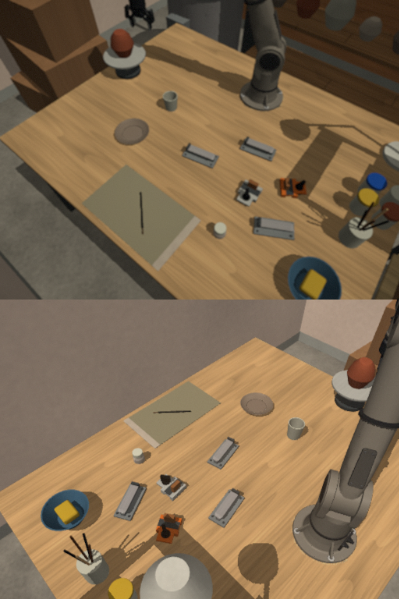

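```bash
cat > h.py <<'E'
import numpy as np,cv2
from scipy.spatial.transform import Rotation as R
from workcell import bot
def cam(c,s=None):
    p=bot.camera_params(c)
    if c=="wrist":
        s=s or bot.sense();T=p["T_tool_cam"];Rt=R.from_euler("xyz",s["orientation"],degrees=True).as_matrix()
        return p["mtx"],Rt@T[:3,:3],Rt@T[:3,3]+s["tool_pos"]
    return p["mtx"],R.from_euler("xyz",p["attitude"],degrees=True).as_matrix(),p["xyz"]
def ray(C,uv,z):
    K,Rm,t=C;d=np.linalg.inv(K)@[uv[0],uv[1],1];d=Rm@(d*[1,-1,-1]);return t+d*(z-t[2])/d[2]
def proj(C,P):
    K,Rm,t=C;q=(np.atleast_2d(P)-t)@Rm*[1,-1,-1];q=q@K.T;return q[:,:2]/q[:,2:]
E
python3 - <<'E'
from h import *
S=cam("scene");D=cam("side")
print("scene rails",[ray(S,p,.02).round(3) for p in((257,198),(331,192),(353,291))])
print("side rails",[ray(D,p,.02).round(3) for p in((287,196),(166,258),(290,266))])
print("carr",ray(S,(320,247),.02).round(3),ray(S,(376,242),.02).round(3),ray(D,(220,244),.02).round(3),ray(D,(215,293),.02).round(3))
a=cv2.imread("pics/scene.png")[165:315,220:420];b=cv2.imread("pics/side.png")[165:315,130:330]
cv2.imwrite("pics/b.png",cv2.resize(np.vstack([a,b]),None,fx=2,fy=2,interpolation=cv2.INTER_CUBIC))
E
```

```text
scene rails [array([0.508, 0.001, 0.02 ]), array([0.328, 0.185, 0.02 ]), array([0.595, 0.426, 0.02 ])]
side rails [array([ 0.5  , -0.003,  0.02 ]), array([0.589, 0.423, 0.02 ]), array([0.311, 0.181, 0.02 ])]
carr [0.533 0.272 0.02 ] [0.407 0.401 0.02 ] [0.513 0.277 0.02 ] [0.399 0.392 0.02 ]
```

View pics/b.png

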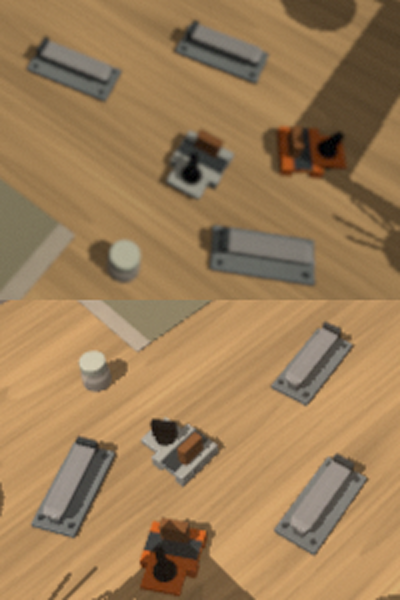

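Run:
```python
from h import *
S=cam("scene");D=cam("side")
f=lambda C,c,o,z:ray(C,(c[0]/2+o[0],c[1]/2+o[1]),z)
so=(220,165);do=(130,15)
for C,o,st,mo,kn,re in((S,so,(42,47),(112,75),(190,158),(211,137)),(D,do,(331,327),(287,386),(164,424),(191,440))):
    a=f(C,st,o,.042);b=f(C,mo,o,.037);d=a-b
    print("stop",a.round(3),"mouth",b.round(3),np.hypot(*d[:2]).round(3),np.degrees(np.arctan2(d[1],d[0])).round(1))
    k=f(C,kn,o,.06);r=f(C,re,o,.058);d=k-r
    print("knob",k.round(3),"rest",r.round(3),np.hypot(*d[:2]).round(3),"yaw",np.degrees(np.arctan2(d[1],d[0])).round(1)-90)
```

```text
stop [ 0.524 -0.057  0.042] mouth [0.493 0.069 0.037] 0.13 -76.2
knob [0.556 0.262 0.06 ] rest [0.504 0.267 0.058] 0.053 yaw -95.1
stop [ 0.521 -0.064  0.042] mouth [0.487 0.074 0.037] 0.142 -76.3
knob [0.554 0.269 0.06 ] rest [0.505 0.258 0.058] 0.051 yaw -77.7
```

Units first: shifts go in shares of 30 cm and turns go in shares of 2 rad. So 20.5 cm / 30 = 0.6833, 16.4 cm / 30 = 0.5467.

carry_out(
  motion=[
    {"fingers": 0,"slide": [0.0667,0.1367,0],"spin": 0},
    {"fingers": 0,"slide": [0.1333,0.2733,0],"spin": 0},
    {"fingers": 0,"slide": [0.2,0.41,0],"spin": 0},
    {"fingers": 0,"slide": [0.2667,0.5467,0],"spin": 0},
    {"fingers": 0,"slide": [0.3333,0.6833,0],"spin": 0},
  ],
)

```text
time_s: 1.3
tool_pos: [0.313, -0.4077, 0.2566]
orientation: [180.0, -0.0, 19.1]
contact_force: [-0.1, -0.6, 0.2]
opening: 0.0854
grip_force: 0.0
```

To row units: 20.5 cm / 30 = 0.6833, 16.4 cm / 30 = 0.5467.

carry_out(
  motion=[
    {"fingers": 0,"slide": [0.0667,0.1367,0],"spin": 0},
    {"fingers": 0,"slide": [0.1333,0.2733,0],"spin": 0},
    {"fingers": 0,"slide": [0.2,0.41,0],"spin": 0},
    {"fingers": 0,"slide": [0.2667,0.5467,0],"spin": 0},
    {"fingers": 0,"slide": [0.3333,0.6833,0],"spin": 0},
  ],
)

```text
time_s: 1.8
tool_pos: [0.413, -0.2027, 0.2568]
orientation: [179.9, -0.0, 19.1]
contact_force: [1.9, -0.5, -0.5]
opening: 0.0854
grip_force: 0.0
```

To row units: 20.5 cm / 30 = 0.6833, 12.3 cm / 30 = 0.41, -0.1 rad / 2 = -0.05.

carry_out(
  motion=[
    {"fingers": 0,"slide": [0.0667,0.1367,0],"spin": -0.05},
    {"fingers": 0,"slide": [0.1333,0.2733,0],"spin": -0.05},
    {"fingers": 0,"slide": [0.2,0.41,0],"spin": -0.05},
    {"fingers": 0,"slide": [0.3167,0.6833,0],"spin": -0.05},
    {"fingers": 0,"slide": [0.3167,0.6833,0],"spin": -0.05},
  ],
)

```text
time_s: 2.3
tool_pos: [0.5082, 0.0037, 0.2568]
orientation: [-180.0, -0.1, 13.5]
contact_force: [0.3, -1.5, 0.6]
opening: 0.0851
grip_force: 0.0
```

carry_out(
  motion=[
    {"fingers": 0,"slide": [0,0,0],"spin": 0},
    {"fingers": 0,"slide": [0,0,0],"spin": 0},
  ],
)

```text
time_s: 2.5
tool_pos: [0.5075, 0.0013, 0.2563]
orientation: [180.0, 0.0, 13.5]
contact_force: [-0.1, -0.8, -0.2]
opening: 0.0853
grip_force: 0.0
```

Run:
```python
from h import *
s=bot.sense();im=bot.get_image("wrist");C=cam("wrist",s)
np.savez("railcam.npz",K=C[0],R=C[1],t=C[2]);cv2.imwrite("pics/wr.png",im)
for t in("rail","stop"):
    for d in bot.outline_of("wrist",t)[:2]:
        print(t,round(d["score"],2),d["extent"]);m=d["mask"].astype(np.uint8)
        r=cv2.minAreaRect(cv2.findNonZero(m));print(cv2.boxPoints(r).round(1).tolist())
cv2.imwrite("pics/c.png",cv2.resize(im,(768,576),interpolation=cv2.INTER_CUBIC));print(s["tool_pos"],s["orientation"])
```

```text
rail 0.75 [195.8, 125.5, 336.8, 194.0]
[[192.5, 187.8000030517578], [194.10000610351562, 122.5], [336.1000061035156, 126.0], [334.5, 191.3000030517578]]
stop 0.73 [449.8, 301.7, 499.6, 326.7]
[[448.3999938964844, 318.6000061035156], [454.70001220703125, 295.3999938964844], [497.20001220703125, 307.0], [490.8999938964844, 330.1000061035156]]
stop 0.7 [318.6, 146.6, 334.4, 188.2]
[[318.29998779296875, 182.8000030517578], [321.1000061035156, 148.5], [332.8999938964844, 149.5], [330.0, 183.8000030517578]]
[0.50745143 0.00134242 0.25633807] [1.79981935e+02 1.57084912e-02 1.34746206e+01]
```

View pics/c.png

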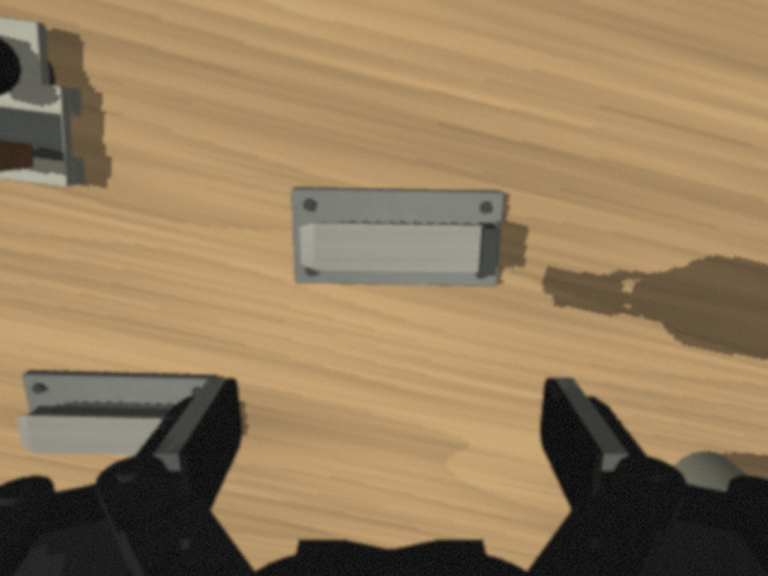

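To row units: 25 cm / 30 = 0.8333, 20 cm / 30 = 0.6667, -0.16 rad / 2 = -0.08.

carry_out(
  motion=[
    {"fingers": 0,"slide": [0,0.1667,0],"spin": -0.05},
    {"fingers": 0,"slide": [0,0.3333,0],"spin": -0.08},
    {"fingers": 0,"slide": [0,0.5,0],"spin": -0.08},
    {"fingers": 0,"slide": [0,0.6667,0],"spin": -0.08},
    {"fingers": 0,"slide": [0,0.8333,0],"spin": -0.08},
  ],
)

```text
time_s: 3.15
tool_pos: [0.5079, 0.2504, 0.2566]
orientation: [179.9, -0.1, 4.0]
contact_force: [0.9, -0.2, 0.2]
opening: 0.0854
grip_force: 0.0
```

To row units: 1 cm / 30 = 0.0333.

carry_out(
  motion=[
    {"fingers": 0,"slide": [0,0.0333,0],"spin": 0},
    {"fingers": 0,"slide": [0,0.0333,0],"spin": 0},
    {"fingers": 0,"slide": [0,0.0333,0],"spin": 0},
  ],
)

```text
time_s: 3.45
tool_pos: [0.5081, 0.2579, 0.256]
orientation: [179.9, 0.0, 4.0]
contact_force: [0.3, -0.5, 0.3]
opening: 0.0855
grip_force: 0.0
```

Run:
```python
from h import *
s=bot.sense();im=bot.get_image("wrist");C=cam("wrist",s)
np.savez("carcam.npz",K=C[0],R=C[1],t=C[2]);cv2.imwrite("pics/wc.png",im)
for t in("carriage","knob","rest_grip"):
    for d in bot.outline_of("wrist",t)[:2]:
        print(t,round(d["score"],2),d["extent"])
cv2.imwrite("pics/d.png",cv2.resize(im,(768,576),interpolation=cv2.INTER_CUBIC));print(s["tool_pos"],s["orientation"])
```

```text
carriage 0.9 [213.6, 75.6, 292.8, 181.0]
carriage 0.86 [83.6, 189.7, 192.5, 289.4]
knob 0.94 [92.6, 243.2, 133.9, 287.8]
knob 0.57 [233.3, 88.3, 270.2, 132.1]
rest_grip 0.95 [84.5, 190.9, 194.7, 287.0]
rest_grip 0.57 [209.2, 80.2, 293.1, 180.0]
[0.50809295 0.25789688 0.25600334] [1.79868210e+02 2.07162633e-02 3.99221903e+00]
```

View pics/d.png

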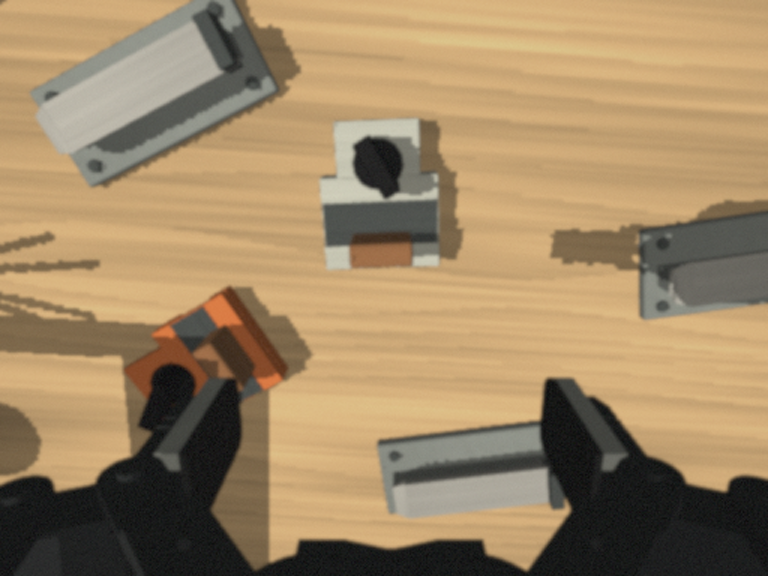

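```bash
cat > fit.py <<'E'
from h import *
from scipy.optimize import least_squares
def load(n):
    z=np.load(n);return z["K"],z["R"],z["t"]
def world(p,P,z0=0):
    c,s=np.cos(p[2]),np.sin(p[2]);P=np.array(P,float)/1000
    return np.c_[p[0]+c*P[:,0]-s*P[:,1],p[1]+s*P[:,0]+c*P[:,1],P[:,2]+z0]
def fit(C,P,uv,p0,z0=0):
    f=lambda p:(proj(C,world(p,P,z0))-uv).ravel()
    r=least_squares(f,p0,loss="soft_l1");return r.x,f(r.x).reshape(-1,2)
def sub(img,uv,w=4):
    g=cv2.cvtColor(cv2.imread(img),cv2.COLOR_BGR2GRAY);q=np.float32(uv).reshape(-1,1,2)
    return cv2.cornerSubPix(g,q.copy(),(w,w),(-1,-1),(3,50,.01)).reshape(-1,2)
E
python3 - <<'E'
from fit import *
C=load("railcam.npz")
P=[(-75,35,10),(75,35,10),(75,-35,10),(-75,-35,10)];uv=np.array([(293.5,188),(504,192),(498,285),(295,283)])/1.5
u2=sub("pics/wr.png",uv);print(u2-uv)
for u in(uv,u2):
    p,r=fit(C,P,u,[.505,.003,-1.33]);print("rail",p.round(4),np.degrees(p[2]).round(2),r.round(1).tolist())
C=load("carcam.npz")
P=[(-40,-32,22),(40,-32,22),(40,32,22),(-40,32,22),(-20,-22,58),(20,-22,58)];uv=np.array([(326.5,269),(438.5,266),(439,174),(320.5,179),(352,268),(412,266)])/1.5
u2=sub("pics/wc.png",uv);print(u2-uv)
for u in(uv,u2):
    p,r=fit(C,P,u,[.515,.262,-1.48]);print("car",p.round(4),np.degrees(p[2]).round(2),r.round(1).tolist())
print("knob disc centre",proj(C,world(p,[(0,40,26.5)]))*1.5,"bar ends",proj(C,world(p,[(19*np.cos(a),40+19*np.sin(a),60.5) for a in(-.97,-.97+np.pi)]))*1.5)
print("rest world",world(p,[(0,-14,46)]))
E
```

```text
[[-1.08184306 -0.91711171]
 [ 2.98272705  0.83494568]
 [ 2.70474243 -1.99197388]
 [-0.39975993 -0.80054728]]
rail [ 0.5057 -0.0049 -1.3515] -77.43 [[-1.6, -0.3], [1.3, -0.6], [0.0, 1.0], [0.0, 0.3]]
rail [ 0.5069 -0.0058 -1.3519] -77.46 [[0.6, -0.3], [-0.5, -2.3], [-1.6, 2.2], [1.4, 0.3]]
[[-0.45739237 -0.15166219]
 [-1.78764852  0.78348796]
 [-2.92215983 -1.31559753]
 [-0.42811076 -1.00354513]
 [-1.07758586 -0.54595439]
 [-0.11460368 -0.27316793]]
car [ 0.5182  0.2639 -1.4704] -84.25 [[-0.1, 0.2], [0.7, -0.0], [0.2, -0.2], [-0.5, -1.1], [-1.3, 0.4], [0.8, 0.5]]
car [ 0.5187  0.2649 -1.4662] -84.01 [[-0.4, 0.1], [1.8, -1.4], [2.1, 0.4], [-1.0, -0.4], [-1.0, 0.6], [0.1, 0.2]]
knob disc centre [[377.34040929 163.05555317]] bar ends [[395.02536294 193.31754389]
 [356.55319618 140.61896346]]
rest world [[0.50473921 0.26338894 0.046     ]]
```

To row units: -13 cm / 30 = -0.4333, 0.46 cm / 30 = 0.0153, 0.03 rad / 2 = 0.015.

carry_out(
  motion=[
    {"fingers": 0,"slide": [-0.0127,0.0153,-0.1333],"spin": 0.015},
    {"fingers": 0,"slide": [-0.0127,0.0153,-0.2667],"spin": 0.015},
    {"fingers": 0,"slide": [-0.0127,0.0153,-0.4],"spin": 0.015},
    {"fingers": 0,"slide": [-0.0127,0.0153,-0.4333],"spin": 0.015},
    {"fingers": 0,"slide": [-0.0127,0.0153,-0.4333],"spin": 0.015},
  ],
)

```text
time_s: 4.15
tool_pos: [0.5031, 0.2639, 0.1252]
orientation: [179.9, 0.2, 5.8]
contact_force: [-0.9, -0.1, -0.4]
opening: 0.0854
grip_force: 0.0
```

Run:
```python
from h import *
s=bot.sense();im=bot.get_image("wrist");C=cam("wrist",s)
np.savez("carcam2.npz",K=C[0],R=C[1],t=C[2]);cv2.imwrite("pics/wc2.png",im)
cv2.imwrite("pics/e.png",cv2.resize(im,(768,576),interpolation=cv2.INTER_CUBIC));print(s["tool_pos"],s["orientation"])
```

```text
[0.50305565 0.26389237 0.12524776] [1.79916583e+02 1.70308025e-01 5.82728508e+00]
```

View pics/e.png

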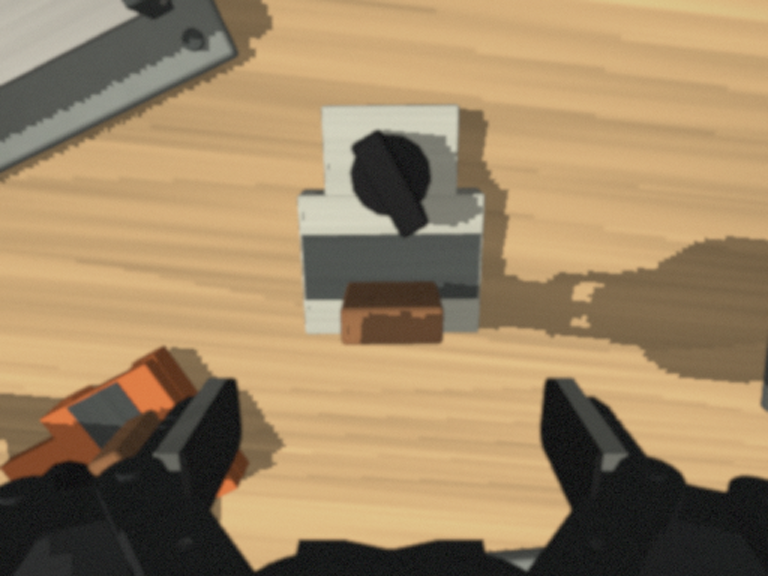

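Run:
```python
from fit import *
C=load("carcam2.npz")
P=[(-40,-32,22),(40,-32,22),(40,32,22),(-40,32,22),(-20,-22,58),(20,-22,58),(20,-6,58),(-20,-6,58)];uv=(np.array([(305.5,333),(479,332),(483,195),(299.5,196),(342,344.5),(442.5,343),(442.5,308),(342,308)])+.5)/1.5-.5
p,r=fit(C,P,uv,[.515,.262,-1.48]);print("car",p.round(4),np.degrees(p[2]).round(2),r.round(1).tolist());print(world(p,[(0,-14,46)]))
```

```text
car [ 0.5184  0.2643 -1.4633] -83.84 [[0.0, 0.6], [-0.2, 0.6], [1.8, -1.0], [-1.5, -1.0], [-0.6, 1.1], [0.8, 1.7], [1.5, -0.7], [-1.6, -0.3]]
[[0.50444699 0.26282417 0.046     ]]
```

To row units: -7.4 cm / 30 = -0.2467, 0.13 cm / 30 = 0.0043, 0.004 rad / 2 = 0.002.

carry_out(
  motion=[
    {"fingers": 0,"slide": [0.0043,-0.004,-0.1167],"spin": 0.002},
    {"fingers": 0,"slide": [0.0043,-0.004,-0.2],"spin": 0.002},
    {"fingers": 0,"slide": [0.0043,-0.004,-0.2467],"spin": 0.002},
    {"fingers": 0,"slide": [0.0043,-0.004,-0.2467],"spin": 0.002},
    {"fingers": 0.3,"slide": [0.0043,-0.004,-0.2467],"spin": 0.002},
  ],
)

```text
time_s: 4.7
tool_pos: [0.5061, 0.2649, 0.054]
orientation: [-179.9, -0.2, 6.1]
contact_force: [0.5, 1.1, 0.4]
opening: 0.0729
grip_force: 0.0
```

carry_out(
  motion=[
    {"fingers": 1,"slide": [0,0,0],"spin": 0},
    {"fingers": 1,"slide": [0,0,0],"spin": 0},
    {"fingers": 1,"slide": [0,0,0],"spin": 0},
    {"fingers": 1,"slide": [0,0,0],"spin": 0},
    {"fingers": 1,"slide": [0,0,0],"spin": 0},
  ],
)

```text
time_s: 5.2
tool_pos: [0.5059, 0.2645, 0.0539]
orientation: [-180.0, -0.1, 6.1]
contact_force: [-0.5, -0.2, 5.7]
opening: 0.0389
grip_force: 61.9
```

To row units: -9 cm / 30 = -0.3, -5.5 cm / 30 = -0.1833, 0.06 rad / 2 = 0.03.

carry_out(
  motion=[
    {"fingers": 1,"slide": [0,0,0.0333],"spin": 0},
    {"fingers": 1,"slide": [0,0,0.0833],"spin": 0},
    {"fingers": 1,"slide": [-0.0133,-0.0667,0.15],"spin": 0.015},
    {"fingers": 1,"slide": [-0.0467,-0.1833,0.15],"spin": 0.03},
    {"fingers": 1,"slide": [-0.08,-0.3,0.15],"spin": 0.0565},
  ],
)

```text
time_s: 5.7
tool_pos: [0.4809, 0.1738, 0.0987]
orientation: [180.0, -0.1, 12.8]
contact_force: [0.6, -0.2, -4.9]
opening: 0.0391
grip_force: 61.7
```

To row units: -6.3 cm / 30 = -0.21, -6 cm / 30 = -0.2.

carry_out(
  motion=[
    {"fingers": 1,"slide": [-0.0233,-0.1,0],"spin": 0},
    {"fingers": 1,"slide": [-0.0467,-0.2,0],"spin": 0},
    {"fingers": 1,"slide": [-0.0467,-0.21,-0.0167],"spin": 0},
    {"fingers": 1,"slide": [-0.0467,-0.21,-0.0333],"spin": 0},
    {"fingers": 1,"slide": [-0.0467,-0.21,-0.0333],"spin": 0},
  ],
)

```text
time_s: 6.2
tool_pos: [0.4666, 0.112, 0.0872]
orientation: [-180.0, 0.0, 12.7]
contact_force: [-0.6, -0.1, -5.1]
opening: 0.0392
grip_force: 61.8
```

Run:
```python
from h import *
s=bot.sense();im=bot.get_image("wrist");C=cam("wrist",s)
np.savez("m1.npz",K=C[0],R=C[1],t=C[2]);cv2.imwrite("pics/m1.png",im)
cv2.imwrite("pics/f.png",cv2.resize(im,(768,576),interpolation=cv2.INTER_CUBIC));print(s["tool_pos"],s["orientation"],s["contact_force"],s["moment"])
```

```text
[0.46662683 0.11198017 0.0872338 ] [-1.79959363e+02  1.67694772e-02  1.26574671e+01] [-0.64141239 -0.12968751 -5.09321517] [0.00090002 0.09384959 0.01313505]
```

View pics/f.png

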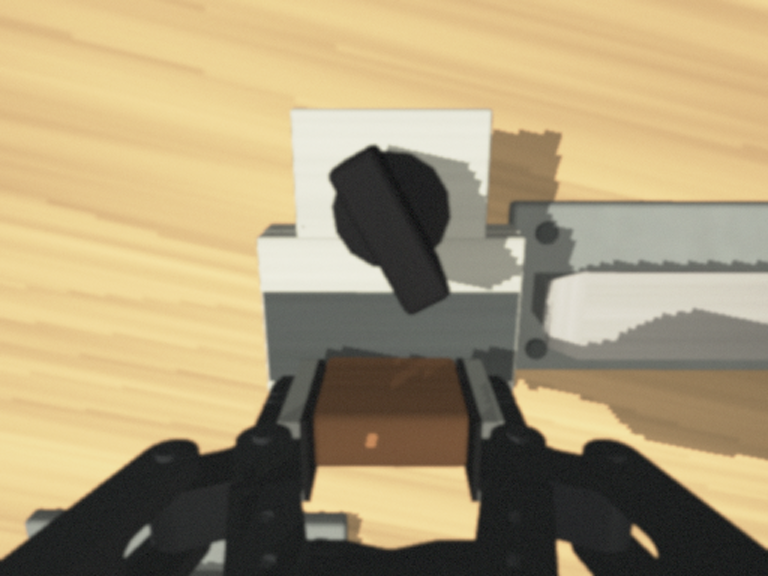

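Run:
```python
from fit import *
C=load("m1.npz")
uv=(np.array([(259,238),(524.5,237),(316,413),(468.5,413),(315,466),(470,465)])+.5)/1.5-.5
P=np.array([(-40,32,22),(40,32,22),(-20,-6,58),(20,-6,58),(-20,-22,58),(20,-22,58)],float)
f=lambda p:(proj(C,world(p[:3],P,p[3]))-uv).ravel()
r=least_squares(f,[.48,.11,-1.35,.03],loss="soft_l1");p=r.x;print("car",p.round(4),np.degrees(p[2]).round(2),f(p).reshape(-1,2).round(1).tolist())
print("ear68",proj(C,world(p[:3],[(-30,68,22),(30,68,22)],p[3]))*1.5+.25)
g=cv2.GaussianBlur(cv2.cvtColor(cv2.imread("pics/m1.png"),cv2.COLOR_BGR2GRAY).astype(float),(0,0),1)
for u in(395,410,430,450,470,490):
    d=g[2:,u-3:u+4].mean(1)-g[:-2,u-3:u+4].mean(1);i=np.where((abs(d)>8)&(abs(d)>=np.roll(abs(d),1))&(abs(d)>=np.roll(abs(d),-1)))[0];i=i[(i>120)&(i<260)];print(u,[(int(k)+1,int(d[k])) for k in i])
q=[.5057,-.0049,np.radians(-77.43)]
print("pred rail foot",(proj(C,world(q,[(-75,35,10),(0,35,10),(-75,-35,10),(0,-35,10),(-55,16,38),(0,16,38),(-55,-16,38),(0,-16,38),(-65,12.5,35.5),(-65,-12.5,35.5)]))).round(1).tolist())
```

```text
car [ 0.4779  0.1136 -1.3457  0.0303] -77.11 [[-0.1, 0.1], [0.1, 0.1], [-1.1, -0.0], [1.2, -0.3], [1.5, -0.1], [-1.5, 0.3]]
ear68 [[284.19292822 111.97973525]
 [498.32476338 111.04931116]]
395 [(133, -47), (137, 26), (176, -31), (181, 56), (228, -37), (239, -14), (246, 14)]
410 [(133, -45), (137, 27), (173, -26), (181, 56), (226, -28), (239, -12), (246, 11)]
430 [(133, -54), (137, 27), (174, -32), (181, 56), (214, -32), (239, -12), (246, 11)]
450 [(133, -49), (137, 25), (175, -32), (181, 56), (209, -30), (239, -12), (246, 9)]
470 [(133, -46), (137, 25), (175, -27), (181, 55), (207, -38), (239, -10), (247, 8)]
490 [(133, -46), (137, 26), (174, -30), (181, 54), (211, -42), (239, -9)]
pred rail foot [[343.9, 135.0], [476.8, 135.2], [335.6, 247.1], [455.5, 247.3], [393.7, 181.1], [502.9, 181.3], [386.6, 239.0], [490.1, 239.2], [371.6, 186.2], [367.0, 230.9]]
```

```bash
cat > fit6.py <<'E'
from fit import *
def P6(p,P):
    return R.from_euler("xyz",[p[4],p[5],p[2]]).apply(np.array(P,float)/1000)+[p[0],p[1],p[3]]
def fit6(C,P,uv,p0,w=1):
    f=lambda p:np.r_[(proj(C,P6(p,P))-uv).ravel()]
    r=least_squares(f,p0,loss="soft_l1",x_scale=[.01,.01,.1,.01,.1,.1]);return r.x,f(r.x).reshape(-1,2)
E
python3 - <<'E'
from fit6 import *
C=load("m1.npz")
uv=(np.array([(259,238),(524.5,237),(292,110.5),(491,109.5),(315,466),(470,465),(316,413),(468.5,413)])+.5)/1.5-.5
P=[(-40,32,22),(40,32,22),(-28,68,22),(28,68,22),(-20,-22,58),(20,-22,58),(-20,-6,58),(20,-6,58)]
p,r=fit6(C,P,uv,[.478,.1136,-1.346,.032,0,0]);print(p.round(4),np.degrees(p[[2,4,5]]).round(2),r.round(1).tolist())
a=[bot.sense()["tool_pos"].round(5) for _ in range(3)];print(a)
E
```

```text
[ 4.7810e-01  1.1370e-01 -1.3462e+00  3.0600e-02 -9.0000e-04  4.0000e-04] [-7.713e+01 -5.000e-02  2.000e-02] [[-0.2, -0.3], [0.3, -0.2], [-0.5, 0.4], [0.4, 0.5], [1.4, -0.1], [-1.3, 0.3], [-1.2, -0.2], [1.4, -0.4]]
[array([0.46688, 0.11246, 0.08745]), array([0.46688, 0.11246, 0.08745]), array([0.46688, 0.11246, 0.08745])]
```

Run:
```python
from fit6 import *
uv=(np.array([(259,238),(524.5,237),(292,110.5),(491,109.5),(315,466),(470,465),(316,413),(468.5,413)])+.5)/1.5-.5
P=[(-40,32,22),(40,32,22),(-28,68,22),(28,68,22),(-20,-22,58),(20,-22,58),(-20,-6,58),(20,-6,58)]
for b in(0,.0015,.003):
    K,Rm,t=load("m1.npz");C=(K,Rm,t+[0,0,b])
    p,r=fit6(C,P,uv,[.478,.1136,-1.346,.032,0,0])
    def f(q):
        a=proj(C,world(q,[(-40,16,38),(10,16,38),(-40,-16,38),(-10,-16,38),(-75,35,10)]))
        return np.r_[a[:4,1]-[181,181,239,239],a[4]-[341.2,135]]
    r2=least_squares(f,[.5057,-.0049,-1.3514]);q=r2.x
    c,s=np.cos(q[2]),np.sin(q[2]);d=p[:2]-q[:2]
    print(b,"car z",p[3].round(4),"rail",q.round(4),np.degrees(q[2]).round(2),f(q).round(1),"car in rail mm x,y",(1e3*np.array([c*d[0]+s*d[1],-s*d[0]+c*d[1]])).round(1),"dyaw",np.degrees(p[2]-q[2]).round(2))
```

```text
0 car z 0.0306 rail [ 0.5055 -0.0034 -1.3496] -77.33 [ 0.   0.  -0.1 -0.1  0.   0. ] car in rail mm x,y [-120.3   -1. ] dyaw 0.2
0.0015 car z 0.0321 rail [ 0.505  -0.0038 -1.3524] -77.48 [ 0.1  0.4 -0.5 -0.3  0.   0.3] car in rail mm x,y [-120.5   -0.8] dyaw 0.35
0.003 car z 0.0336 rail [ 0.5045 -0.0042 -1.3551] -77.64 [ 0.2  0.7 -0.9 -0.6  0.   0.6] car in rail mm x,y [-120.8   -0.5] dyaw 0.51
```

To row units: -0.95 cm / 30 = -0.0317, 0.08 cm / 30 = 0.0027, -0.006 rad / 2 = -0.003.

carry_out(
  motion=[
    {"fingers": 1,"slide": [0.0027,0.0007,-0.0133],"spin": -0.003},
    {"fingers": 1,"slide": [0.0027,0.0007,-0.0267],"spin": -0.003},
    {"fingers": 1,"slide": [0.0063,-0.0157,-0.0267],"spin": -0.003},
    {"fingers": 1,"slide": [0.01,-0.0317,-0.0267],"spin": -0.003},
    {"fingers": 1,"slide": [0.01,-0.0317,-0.0267],"spin": -0.003},
  ],
)

```text
time_s: 6.75
tool_pos: [0.4701, 0.1003, 0.0793]
orientation: [180.0, 0.0, 12.2]
contact_force: [0.2, -0.1, -4.7]
opening: 0.0389
grip_force: 61.8
```

carry_out(
  motion=[
    {"fingers": 1,"slide": [0,0,0],"spin": 0},
    {"fingers": 1,"slide": [0,0,0],"spin": 0},
  ],
)

```text
time_s: 6.95
tool_pos: [0.47, 0.1016, 0.0795]
orientation: [-180.0, -0.0, 12.2]
contact_force: [0.3, -1.1, -4.1]
opening: 0.0392
grip_force: 61.8
```

To row units: -1.17 cm / 30 = -0.039, -0.88 cm / 30 = -0.0293.

carry_out(
  motion=[
    {"fingers": 1,"slide": [0.0023,-0.0097,0],"spin": 0},
    {"fingers": 1,"slide": [0.0043,-0.0197,0],"spin": 0},
    {"fingers": 1,"slide": [0.0067,-0.0293,0],"spin": 0},
    {"fingers": 1,"slide": [0.0087,-0.039,0],"spin": 0},
    {"fingers": 1,"slide": [0.0087,-0.039,0],"spin": 0},
  ],
)

```text
time_s: 7.45
tool_pos: [0.4726, 0.0891, 0.0793]
orientation: [180.0, 0.0, 12.2]
contact_force: [-1.7, -0.2, -4.7]
opening: 0.0394
grip_force: 61.8
```

To row units: -1.17 cm / 30 = -0.039, -0.88 cm / 30 = -0.0293.

carry_out(
  motion=[
    {"fingers": 1,"slide": [0.0023,-0.0097,0],"spin": 0},
    {"fingers": 1,"slide": [0.0043,-0.0197,0],"spin": 0},
    {"fingers": 1,"slide": [0.0067,-0.0293,0],"spin": 0},
    {"fingers": 1,"slide": [0.0087,-0.039,0],"spin": 0},
    {"fingers": 1,"slide": [0.0087,-0.039,0],"spin": 0},
  ],
)

```text
time_s: 7.95
tool_pos: [0.4752, 0.0775, 0.0793]
orientation: [180.0, 0.0, 12.2]
contact_force: [0.4, 0.0, -5.7]
opening: 0.0395
grip_force: 61.8
```

Run:
```python
from h import *
s=bot.sense();im=bot.get_image("wrist");C=cam("wrist",s)
np.savez("m2.npz",K=C[0],R=C[1],t=C[2]);cv2.imwrite("pics/m2.png",im)
cv2.imwrite("pics/g.png",cv2.resize(im,(768,576),interpolation=cv2.INTER_CUBIC));print(s["tool_pos"],s["orientation"],s["contact_force"],s["moment"])
```

```text
[0.47519725 0.07748624 0.07931604] [1.79975112e+02 6.73825653e-03 1.22022361e+01] [ 0.4024546   0.02530828 -5.67961211] [-0.00175949  0.07815127 -0.00159012]
```

View pics/g.png

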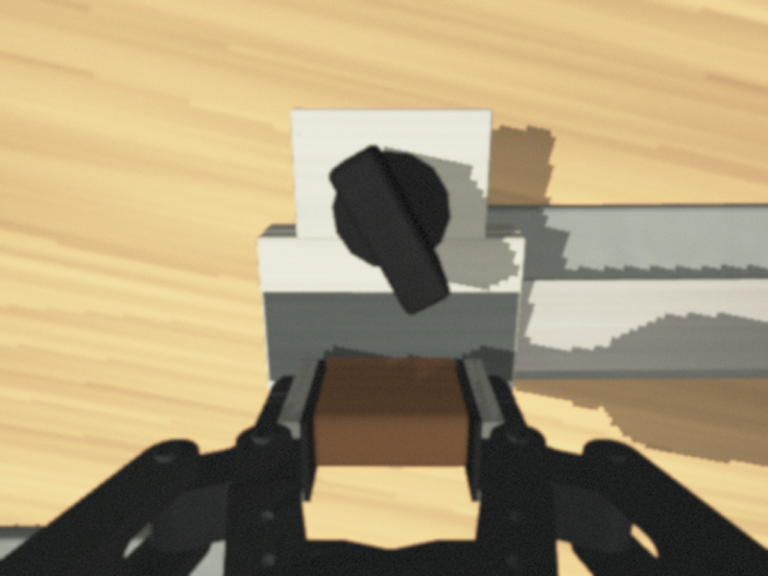

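carry_out(
  motion=[
    {"fingers": 1,"slide": [0.0037,-0.0163,0],"spin": 0},
    {"fingers": 1,"slide": [0.0073,-0.0327,0],"spin": 0},
    {"fingers": 1,"slide": [0.0107,-0.0487,0],"spin": 0},
    {"fingers": 1,"slide": [0.0143,-0.065,0],"spin": 0},
    {"fingers": 1,"slide": [0.018,-0.0813,0],"spin": 0},
  ],
)

```text
time_s: 8.5
tool_pos: [0.4806, 0.0532, 0.0793]
orientation: [180.0, 0.0, 12.2]
contact_force: [0.4, 0.2, -5.0]
opening: 0.039
grip_force: 61.9
```

To row units: -0.98 cm / 30 = -0.0327, -0.49 cm / 30 = -0.0163.

carry_out(
  motion=[
    {"fingers": 1,"slide": [0.0037,-0.0163,0],"spin": 0},
    {"fingers": 1,"slide": [0.0073,-0.0327,0],"spin": 0},
    {"fingers": 1,"slide": [0.0073,-0.0327,0],"spin": 0},
  ],
)

```text
time_s: 8.8
tool_pos: [0.4828, 0.0429, 0.0793]
orientation: [180.0, 0.0, 12.2]
contact_force: [0.8, -0.6, -4.5]
opening: 0.0389
grip_force: 61.9
```

To row units: -2.44 cm / 30 = -0.0813, -1.95 cm / 30 = -0.065.

carry_out(
  motion=[
    {"fingers": 1,"slide": [0.0037,-0.0163,0],"spin": 0},
    {"fingers": 1,"slide": [0.0073,-0.0327,0],"spin": 0},
    {"fingers": 1,"slide": [0.0107,-0.0487,0],"spin": 0},
    {"fingers": 1,"slide": [0.0143,-0.065,0],"spin": 0},
    {"fingers": 1,"slide": [0.018,-0.0813,0],"spin": 0},
  ],
)

```text
time_s: 9.3
tool_pos: [0.4881, 0.019, 0.0793]
orientation: [180.0, 0.0, 12.2]
contact_force: [0.4, -0.1, -5.3]
opening: 0.0388
grip_force: 61.9
```

To row units: -2.44 cm / 30 = -0.0813, -1.95 cm / 30 = -0.065.

carry_out(
  motion=[
    {"fingers": 1,"slide": [0.0037,-0.0163,0],"spin": 0},
    {"fingers": 1,"slide": [0.0073,-0.0327,0],"spin": 0},
    {"fingers": 1,"slide": [0.0107,-0.0487,0],"spin": 0},
    {"fingers": 1,"slide": [0.0143,-0.065,0],"spin": 0},
    {"fingers": 1,"slide": [0.018,-0.0813,0],"spin": 0},
  ],
)

```text
time_s: 9.8
tool_pos: [0.4936, -0.0053, 0.0793]
orientation: [180.0, -0.0, 12.2]
contact_force: [-0.5, 0.1, -3.9]
opening: 0.0392
grip_force: 61.9
```

To row units: -0.6 cm / 30 = -0.02, -0.4 cm / 30 = -0.0133.

carry_out(
  motion=[
    {"fingers": 1,"slide": [0.0013,-0.0067,0],"spin": 0},
    {"fingers": 1,"slide": [0.003,-0.0133,0],"spin": 0},
    {"fingers": 1,"slide": [0.0043,-0.02,0],"spin": 0},
    {"fingers": 1,"slide": [0.0043,-0.02,0],"spin": 0},
  ],
)

```text
time_s: 10.2
tool_pos: [0.4948, -0.0111, 0.0793]
orientation: [180.0, 0.0, 12.2]
contact_force: [-0.1, -0.6, -4.0]
opening: 0.039
grip_force: 61.9
```

To row units: -0.59 cm / 30 = -0.0197, -0.52 cm / 30 = -0.0173.

carry_out(
  motion=[
    {"fingers": 1,"slide": [0.001,-0.0043,0],"spin": 0},
    {"fingers": 1,"slide": [0.002,-0.0087,0],"spin": 0},
    {"fingers": 1,"slide": [0.003,-0.013,0],"spin": 0},
    {"fingers": 1,"slide": [0.004,-0.0173,0],"spin": 0},
    {"fingers": 1,"slide": [0.0043,-0.0197,0],"spin": 0},
  ],
)

```text
time_s: 10.7
tool_pos: [0.4962, -0.0169, 0.0794]
orientation: [180.0, -0.0, 12.2]
contact_force: [-0.8, 0.0, -4.8]
opening: 0.0389
grip_force: 61.9
```

To row units: -0.1 cm / 30 = -0.0033, -0.05 cm / 30 = -0.0017.

carry_out(
  motion=[
    {"fingers": 1,"slide": [0.0003,-0.0017,0],"spin": 0},
    {"fingers": 1,"slide": [0.0007,-0.0033,0],"spin": 0},
  ],
)

```text
time_s: 10.9
tool_pos: [0.4963, -0.0178, 0.0794]
orientation: [180.0, -0.0, 12.3]
contact_force: [-0.6, -0.8, -4.5]
opening: 0.0388
grip_force: 61.9
```

To row units: -0.1 cm / 30 = -0.0033, -0.05 cm / 30 = -0.0017.

carry_out(
  motion=[
    {"fingers": 1,"slide": [0.0003,-0.0017,0],"spin": 0},
    {"fingers": 1,"slide": [0.0007,-0.0033,0],"spin": 0},
  ],
)

```text
time_s: 11.1
tool_pos: [0.4965, -0.0188, 0.0793]
orientation: [180.0, 0.0, 12.3]
contact_force: [-0.5, 0.1, -4.8]
opening: 0.0389
grip_force: 61.9
```

To row units: -0.1 cm / 30 = -0.0033, -0.05 cm / 30 = -0.0017.

carry_out(
  motion=[
    {"fingers": 1,"slide": [0.0003,-0.0017,0],"spin": 0},
    {"fingers": 1,"slide": [0.0007,-0.0033,0],"spin": 0},
  ],
)

```text
time_s: 11.3
tool_pos: [0.4967, -0.0198, 0.0793]
orientation: [180.0, 0.0, 12.3]
contact_force: [-0.4, -0.4, -3.8]
opening: 0.039
grip_force: 61.9
```

To row units: -0.1 cm / 30 = -0.0033, -0.05 cm / 30 = -0.0017.

carry_out(
  motion=[
    {"fingers": 1,"slide": [0.0003,-0.0017,0],"spin": 0},
    {"fingers": 1,"slide": [0.0007,-0.0033,0],"spin": 0},
  ],
)

```text
time_s: 11.5
tool_pos: [0.4969, -0.0207, 0.0793]
orientation: [-180.0, 0.0, 12.3]
contact_force: [-0.2, 1.3, -3.9]
opening: 0.0393
grip_force: 61.9
```

To row units: -0.1 cm / 30 = -0.0033, -0.05 cm / 30 = -0.0017.

carry_out(
  motion=[
    {"fingers": 1,"slide": [0.0003,-0.0017,0],"spin": 0},
    {"fingers": 1,"slide": [0.0007,-0.0033,0],"spin": 0},
  ],
)

```text
time_s: 11.7
tool_pos: [0.4969, -0.0208, 0.0794]
orientation: [-179.9, 0.0, 12.3]
contact_force: [-1.3, 2.4, -3.6]
opening: 0.0391
grip_force: 62.0
```

To row units: -0.1 cm / 30 = -0.0033, -0.05 cm / 30 = -0.0017.

carry_out(
  motion=[
    {"fingers": 1,"slide": [0.0003,-0.0017,-0.0007],"spin": 0},
    {"fingers": 1,"slide": [0.0007,-0.0033,-0.0013],"spin": 0},
    {"fingers": 1,"slide": [0.0007,-0.0033,-0.0013],"spin": 0},
  ],
)

```text
time_s: 12.0
tool_pos: [0.4969, -0.0209, 0.079]
orientation: [-179.9, 0.0, 12.3]
contact_force: [-2.3, 5.9, -1.7]
opening: 0.0386
grip_force: 62.5
```

To row units: 0.05 cm / 30 = 0.0017.

carry_out(
  motion=[
    {"fingers": 0.6,"slide": [0,0.0017,0],"spin": 0},
    {"fingers": 0.3,"slide": [0,0.0017,0],"spin": 0},
    {"fingers": 0,"slide": [0,0.0017,0],"spin": 0},
    {"fingers": 0,"slide": [0,0.0017,0],"spin": 0},
  ],
)

```text
time_s: 12.4
tool_pos: [0.4982, -0.0232, 0.0795]
orientation: [179.9, -0.1, 12.2]
contact_force: [-0.3, 0.0, -0.8]
opening: 0.0805
grip_force: 0.0
```

To row units: 8 cm / 30 = 0.2667, 5 cm / 30 = 0.1667.

carry_out(
  motion=[
    {"fingers": 0,"slide": [0,0,0.0667],"spin": 0},
    {"fingers": 0,"slide": [0,0,0.1667],"spin": 0},
    {"fingers": 0,"slide": [0,0,0.2667],"spin": 0},
    {"fingers": 0,"slide": [0,0,0.2667],"spin": 0},
  ],
)

```text
time_s: 12.8
tool_pos: [0.5008, -0.0227, 0.1632]
orientation: [179.8, -0.5, 12.2]
contact_force: [1.3, -0.2, 0.1]
opening: 0.0856
grip_force: 0.0
```

Run:
```python
from h import *
s=bot.sense();im=bot.get_image("wrist");C=cam("wrist",s)
np.savez("m3.npz",K=C[0],R=C[1],t=C[2]);cv2.imwrite("pics/m3.png",im)
cv2.imwrite("pics/i.png",cv2.resize(im,(768,576),interpolation=cv2.INTER_CUBIC));print(s["tool_pos"],s["orientation"],s["contact_force"],s["moment"])
```

```text
[ 0.50083166 -0.02266717  0.1632196 ] [179.80103254  -0.5105863   12.19982009] [ 1.34051785 -0.19397657  0.10289298] [-0.04259366 -0.05026416  0.00878911]
```

View pics/i.png

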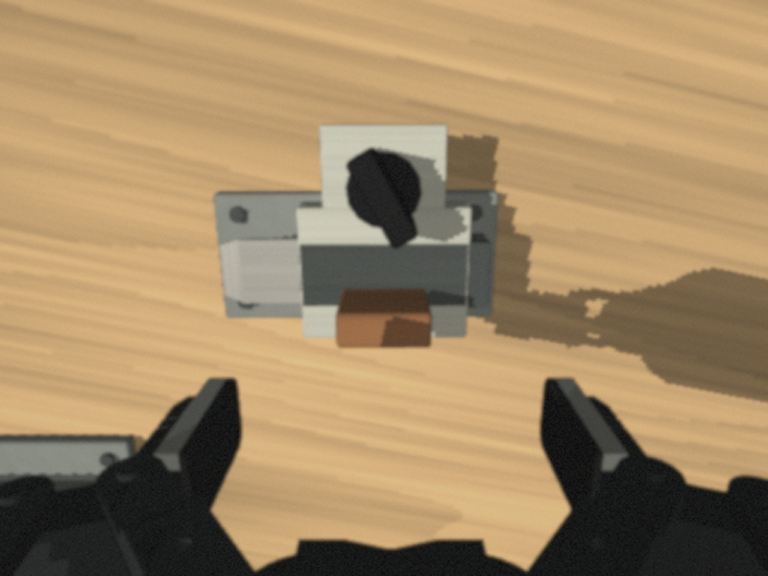

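Run:
```python
from fit6 import *
uv=(np.array([(299,209),(471.5,208),(466.5,336),(305,337),(320.5,126.5),(446,126),(337,347),(431,346.5)])+.5)/1.5-.5
P=[(-40,32,22),(40,32,22),(40,-32,22),(-40,-32,22),(-28,68,22),(28,68,22),(-20,-22,58),(20,-22,58)]
for b in(0,.003):
    K,Rm,t=load("m3.npz");C=(K,Rm,t+[0,0,b])
    p,r=fit(C,P,uv,[.508,-.018,-1.352],.025)
    print(b,p.round(4),np.degrees(p[2]).round(2),r.round(1).tolist(),"knob",world(p,[(0,40,51.5)],.025))
    for k in(0,.05,.1):
        a=-.97-k;e=[(19*np.cos(a)+o*6*np.sin(a),40+19*np.sin(a)-o*6*np.cos(a),60.5) for o in(-1,1)]+[(-19*np.cos(a)+o*6*np.sin(a),40-19*np.sin(a)-o*6*np.cos(a),60.5) for o in(-1,1)]
        print(k,(proj(C,world(p,e,.025))*1.5+.25).round(1).tolist())
```

```text
0 [ 0.509  -0.019  -1.3532] -77.53 [[-1.9, -0.7], [0.6, -0.7], [0.3, 1.1], [-0.9, 1.1], [-1.0, -1.2], [1.5, -1.3], [-0.2, 1.8], [1.0, 1.8]] knob [[ 0.54804086 -0.01034312  0.0765    ]]
0 [[424.3, 233.1], [398.6, 250.4], [367.1, 149.3], [340.7, 168.3]]
0.05 [[422.6, 235.1], [396.1, 251.1], [369.7, 148.5], [342.4, 166.2]]
0.1 [[420.9, 237.0], [393.6, 251.7], [372.3, 147.9], [344.1, 164.1]]
0.003 [ 0.5084 -0.0191 -1.3533] -77.54 [[-1.1, -0.5], [-0.1, -0.5], [-0.3, 0.3], [-0.2, 0.2], [-0.3, -0.2], [0.9, -0.3], [0.3, 0.7], [0.6, 0.7]] knob [[ 0.54748502 -0.01047351  0.0765    ]]
0 [[423.8, 233.1], [398.5, 250.1], [367.4, 150.6], [341.5, 169.3]]
0.05 [[422.1, 235.0], [396.0, 250.8], [370.0, 149.8], [343.1, 167.2]]
0.1 [[420.4, 236.9], [393.6, 251.3], [372.6, 149.2], [344.8, 165.1]]
```

To row units: 4.8 cm / 30 = 0.16, 2 cm / 30 = 0.0667, 0.506 rad / 2 = 0.253.

carry_out(
  motion=[
    {"fingers": 0.4,"slide": [0.0667,0.02,0],"spin": 0.07},
    {"fingers": 0.4,"slide": [0.16,0.04,0],"spin": 0.14},
    {"fingers": 0.4,"slide": [0.16,0.04,0],"spin": 0.21},
    {"fingers": 0.4,"slide": [0.16,0.04,0],"spin": 0.253},
    {"fingers": 0.4,"slide": [0.16,0.04,0],"spin": 0.253},
  ],
)

```text
time_s: 13.35
tool_pos: [0.5448, -0.0107, 0.1577]
orientation: [-179.9, 0.1, 41.2]
contact_force: [-1.2, -0.8, 0.2]
opening: 0.0515
grip_force: 0.0
```

carry_out(
  motion=[
    {"fingers": 0.4,"slide": [0,0,0],"spin": 0},
    {"fingers": 0.4,"slide": [0,0,0],"spin": 0},
  ],
)

```text
time_s: 13.55
tool_pos: [0.545, -0.0105, 0.1585]
orientation: [-180.0, 0.0, 41.2]
contact_force: [0.1, 0.3, 1.2]
opening: 0.0508
grip_force: 0.0
```

To row units: -7.4 cm / 30 = -0.2467, 0.25 cm / 30 = 0.0083.

carry_out(
  motion=[
    {"fingers": 0.4,"slide": [0.0083,0,-0.0667],"spin": 0},
    {"fingers": 0.4,"slide": [0.0083,0,-0.1333],"spin": 0},
    {"fingers": 0.4,"slide": [0.0083,0,-0.2],"spin": 0},
    {"fingers": 0.4,"slide": [0.0083,0,-0.2467],"spin": 0},
    {"fingers": 0.4,"slide": [0.0083,0,-0.2467],"spin": 0},
  ],
)

```text
time_s: 14.05
tool_pos: [0.5462, -0.0104, 0.0831]
orientation: [-179.9, 0.2, 41.2]
contact_force: [-0.2, 0.1, 0.0]
opening: 0.051
grip_force: 0.0
```

carry_out(
  motion=[
    {"fingers": 0.4,"slide": [0,0,0],"spin": 0},
    {"fingers": 0.4,"slide": [0,0,0],"spin": 0},
  ],
)

```text
time_s: 14.25
tool_pos: [0.5487, -0.0101, 0.086]
orientation: [179.9, -0.1, 41.2]
contact_force: [0.2, -0.4, 0.1]
opening: 0.0513
grip_force: 0.0
```

carry_out(
  motion=[
    {"fingers": 0.4,"slide": [-0.0033,0,-0.01],"spin": 0},
    {"fingers": 0.4,"slide": [-0.0033,0,-0.01],"spin": 0},
    {"fingers": 0.4,"slide": [-0.0033,0,-0.01],"spin": 0},
  ],
)

```text
time_s: 14.55
tool_pos: [0.5468, -0.0104, 0.0822]
orientation: [180.0, -0.0, 41.2]
contact_force: [-0.6, -0.5, -0.3]
opening: 0.0513
grip_force: 0.0
```

carry_out(
  motion=[
    {"fingers": 1,"slide": [0,0,0],"spin": 0},
    {"fingers": 1,"slide": [0,0,0],"spin": 0},
    {"fingers": 1,"slide": [0,0,0],"spin": 0},
    {"fingers": 1,"slide": [0,0,0],"spin": 0},
    {"fingers": 1,"slide": [0,0,0],"spin": 0},
  ],
)

```text
time_s: 15.05
tool_pos: [0.5469, -0.0103, 0.0822]
orientation: [180.0, -0.0, 41.2]
contact_force: [-0.2, -0.2, 1.9]
opening: 0.0109
grip_force: 60.1
```

```bash
cat > st.py <<'E'
from workcell import bot
s=bot.sense();print(round(s["time_s"],2),s["tool_pos"].round(4),s["orientation"].round(2),"F",s["contact_force"].round(1),"M",s["moment"].round(3),s["opening"].__round__(4),round(s["grip_force"],1),"q7",s["qpos"][6].round(2))
E
python3 st.py
```

```text
15.05 [ 0.5469 -0.0103  0.0822] [179.97  -0.    41.25] F [-0.2 -0.2  1.9] M [-0.092  0.051  0.067] 0.0109 60.1 q7 -69.81
```

To row units: -0.1 rad / 2 = -0.05.

carry_out(
  motion=[
    {"fingers": 1,"slide": [0,0,0],"spin": -0.025},
    {"fingers": 1,"slide": [0,0,0],"spin": -0.05},
  ],
)

```text
time_s: 15.25
tool_pos: [0.5469, -0.0105, 0.0821]
orientation: [180.0, 0.0, 35.4]
contact_force: [-0.2, 0.0, 1.9]
opening: 0.0112
grip_force: 60.2
```

```bash
python3 st.py
```

```text
15.25 [ 0.5469 -0.0105  0.0821] [1.7997e+02 1.0000e-02 3.5410e+01] F [-0.2  0.   1.9] M [-0.038  0.161  0.119] 0.0112 60.2 q7 -74.92
```

To row units: -0.06 rad / 2 = -0.03.

carry_out(
  motion=[
    {"fingers": 1,"slide": [0,0,0],"spin": -0.015},
    {"fingers": 1,"slide": [0,0,0],"spin": -0.03},
  ],
)

```text
time_s: 15.45
tool_pos: [0.5469, -0.0105, 0.0821]
orientation: [180.0, 0.0, 32.0]
contact_force: [-0.5, -1.7, 3.2]
opening: 0.011
grip_force: 60.3
```

```bash
python3 st.py
```

```text
15.45 [ 0.5469 -0.0105  0.0821] [1.7997e+02 1.0000e-02 3.2000e+01] F [-0.5 -1.7  3.2] M [-0.195  0.238  0.106] 0.011 60.3 q7 -77.92
```

To row units: -0.06 rad / 2 = -0.03.

carry_out(
  motion=[
    {"fingers": 1,"slide": [0,0,0],"spin": -0.015},
    {"fingers": 1,"slide": [0,0,0],"spin": -0.03},
  ],
)

```text
time_s: 15.65
tool_pos: [0.5468, -0.0104, 0.0821]
orientation: [180.0, 0.0, 28.5]
contact_force: [-1.2, -0.3, 4.0]
opening: 0.0109
grip_force: 60.4
```

```bash
python3 st.py
```

```text
15.65 [ 0.5468 -0.0104  0.0821] [179.98   0.    28.52] F [-1.2 -0.3  4. ] M [-0.248  0.203  0.117] 0.0109 60.4 q7 -80.98
```

To row units: -0.06 rad / 2 = -0.03.

carry_out(
  motion=[
    {"fingers": 1,"slide": [0,0,0],"spin": -0.015},
    {"fingers": 1,"slide": [0,0,0],"spin": -0.03},
  ],
)

```text
time_s: 15.85
tool_pos: [0.5468, -0.0103, 0.0821]
orientation: [180.0, -0.0, 25.1]
contact_force: [-2.1, -0.9, 4.8]
opening: 0.011
grip_force: 60.5
```

```bash
python3 st.py
```

```text
15.85 [ 0.5468 -0.0103  0.0821] [179.99  -0.    25.06] F [-2.1 -0.9  4.8] M [-0.281  0.246  0.136] 0.011 60.5 q7 -84.02
```

To row units: -0.06 rad / 2 = -0.03.

carry_out(
  motion=[
    {"fingers": 1,"slide": [0,0,0],"spin": -0.015},
    {"fingers": 1,"slide": [0,0,0],"spin": -0.03},
  ],
)

```text
time_s: 16.05
tool_pos: [0.5468, -0.0102, 0.0821]
orientation: [180.0, -0.0, 21.6]
contact_force: [-1.1, -0.6, 5.3]
opening: 0.0114
grip_force: 60.6
```

```bash
python3 st.py
```

```text
16.05 [ 0.5468 -0.0102  0.0821] [179.99  -0.    21.63] F [-1.1 -0.6  5.3] M [-0.165  0.338  0.088] 0.0114 60.6 q7 -87.04
```

To row units: -0.06 rad / 2 = -0.03.

carry_out(
  motion=[
    {"fingers": 1,"slide": [0,0,0],"spin": -0.015},
    {"fingers": 1,"slide": [0,0,0],"spin": -0.03},
  ],
)

```text
time_s: 16.25
tool_pos: [0.5468, -0.0101, 0.0821]
orientation: [180.0, 0.0, 18.2]
contact_force: [-1.1, -1.4, 5.1]
opening: 0.0107
grip_force: 60.6
```

```bash
python3 st.py
```

```text
16.25 [ 0.5468 -0.0101  0.0821] [180.     0.    18.19] F [-1.1 -1.4  5.1] M [-0.07   0.362  0.123] 0.0107 60.6 q7 -90.07
```

To row units: -0.06 rad / 2 = -0.03.

carry_out(
  motion=[
    {"fingers": 1,"slide": [0,0,0],"spin": -0.015},
    {"fingers": 1,"slide": [0,0,0],"spin": -0.03},
  ],
)

```text
time_s: 16.45
tool_pos: [0.5467, -0.0101, 0.082]
orientation: [-180.0, 0.0, 14.8]
contact_force: [-1.2, -0.2, 5.5]
opening: 0.0112
grip_force: 60.6
```

```bash
python3 st.py
```

```text
16.45 [ 0.5467 -0.0101  0.082 ] [-180.      0.     14.76] F [-1.2 -0.2  5.5] M [-0.099  0.36   0.067] 0.0112 60.6 q7 -93.1
```

To row units: -0.03 rad / 2 = -0.015.

carry_out(
  motion=[
    {"fingers": 1,"slide": [0,0,0],"spin": -0.015},
    {"fingers": 1,"slide": [0,0,0],"spin": -0.03},
  ],
)

```text
time_s: 16.65
tool_pos: [0.5467, -0.01, 0.082]
orientation: [-180.0, 0.0, 11.3]
contact_force: [-1.0, -0.5, 5.5]
opening: 0.0112
grip_force: 60.6
```

```bash
python3 st.py
```

```text
16.65 [ 0.5467 -0.01    0.082 ] [-180.      0.     11.34] F [-1.  -0.5  5.5] M [-0.142  0.338  0.292] 0.0112 60.6 q7 -96.11
```

To row units: -0.06 rad / 2 = -0.03.

carry_out(
  motion=[
    {"fingers": 1,"slide": [0,0,0],"spin": -0.015},
    {"fingers": 1,"slide": [0,0,0],"spin": -0.03},
  ],
)

```text
time_s: 16.85
tool_pos: [0.5469, -0.0099, 0.082]
orientation: [180.0, -0.0, 7.9]
contact_force: [-1.7, -0.3, 4.4]
opening: 0.0111
grip_force: 60.7
```

```bash
python3 st.py
```

```text
16.85 [ 0.5469 -0.0099  0.082 ] [ 1.80e+02 -2.00e-02  7.93e+00] F [-1.7 -0.3  4.4] M [-0.04   0.245  0.383] 0.0111 60.7 q7 -99.13
```

To row units: -0.03 rad / 2 = -0.015.

carry_out(
  motion=[
    {"fingers": 1,"slide": [0,0,0],"spin": -0.01},
    {"fingers": 1,"slide": [0,0,0],"spin": -0.015},
  ],
)

```text
time_s: 17.05
tool_pos: [0.5469, -0.0099, 0.082]
orientation: [-180.0, -0.0, 6.3]
contact_force: [-0.7, 1.6, 5.3]
opening: 0.0109
grip_force: 60.6
```

```bash
python3 st.py
```

```text
17.05 [ 0.5469 -0.0099  0.082 ] [-1.7999e+02 -2.0000e-02  6.2600e+00] F [-0.7  1.6  5.3] M [0.012 0.257 0.274] 0.0109 60.6 q7 -100.6
```

To row units: -0.015 rad / 2 = -0.0075.

carry_out(
  motion=[
    {"fingers": 1,"slide": [0,0,0],"spin": -0.0075},
  ],
)

```text
time_s: 17.15
tool_pos: [0.5469, -0.0099, 0.082]
orientation: [-180.0, -0.0, 5.4]
contact_force: [-1.6, 0.1, 5.1]
opening: 0.0111
grip_force: 60.7
```

```bash
python3 st.py
```

```text
17.15 [ 0.5469 -0.0099  0.082 ] [-1.7999e+02 -2.0000e-02  5.4300e+00] F [-1.6  0.1  5.1] M [0.148 0.269 0.382] 0.0111 60.7 q7 -101.34
```

To row units: -0.015 rad / 2 = -0.0075.

carry_out(
  motion=[
    {"fingers": 1,"slide": [0,0,0],"spin": -0.0075},
  ],
)

```text
time_s: 17.25
tool_pos: [0.5469, -0.0098, 0.082]
orientation: [-180.0, -0.0, 4.6]
contact_force: [-0.8, 1.3, 3.9]
opening: 0.0114
grip_force: 60.8
```

```bash
python3 st.py
```

```text
17.25 [ 0.5469 -0.0098  0.082 ] [-1.7999e+02 -2.0000e-02  4.5600e+00] F [-0.8  1.3  3.9] M [0.135 0.198 0.42 ] 0.0114 60.8 q7 -102.1
```

To row units: -0.015 rad / 2 = -0.0075.

carry_out(
  motion=[
    {"fingers": 1,"slide": [0,0,0],"spin": -0.0075},
  ],
)

```text
time_s: 17.35
tool_pos: [0.547, -0.0098, 0.082]
orientation: [-180.0, -0.0, 3.7]
contact_force: [-0.6, 1.7, 4.7]
opening: 0.0109
grip_force: 60.7
```

```bash
python3 st.py
```

```text
17.35 [ 0.547  -0.0098  0.082 ] [-1.7998e+02 -3.0000e-02  3.7000e+00] F [-0.6  1.7  4.7] M [0.201 0.175 0.381] 0.0109 60.7 q7 -102.86
```

To row units: -0.03 rad / 2 = -0.015.

carry_out(
  motion=[
    {"fingers": 1,"slide": [0,0,0],"spin": -0.0075},
    {"fingers": 1,"slide": [0,0,0],"spin": -0.015},
  ],
)

```text
time_s: 17.55
tool_pos: [0.547, -0.0098, 0.082]
orientation: [-180.0, -0.0, 2.0]
contact_force: [-0.6, 1.5, 4.9]
opening: 0.0108
grip_force: 60.8
```

```bash
python3 st.py
```

```text
17.55 [ 0.547  -0.0098  0.082 ] [-1.7998e+02 -3.0000e-02  1.9800e+00] F [-0.6  1.5  4.9] M [0.438 0.132 0.576] 0.0108 60.8 q7 -104.38
```

To row units: -0.015 rad / 2 = -0.0075.

carry_out(
  motion=[
    {"fingers": 1,"slide": [0,0,0],"spin": -0.0075},
  ],
)

```text
time_s: 17.65
tool_pos: [0.547, -0.0097, 0.082]
orientation: [-180.0, -0.0, 1.1]
contact_force: [-0.1, 2.1, 4.6]
opening: 0.0109
grip_force: 60.7
```

```bash
python3 st.py
```

```text
17.65 [ 0.547  -0.0097  0.082 ] [-1.7997e+02 -3.0000e-02  1.0900e+00] F [-0.1  2.1  4.6] M [0.413 0.061 0.426] 0.0109 60.7 q7 -105.16
```

carry_out(
  motion=[
    {"fingers": 0.4,"slide": [0,0,0],"spin": 0},
    {"fingers": 0.4,"slide": [0,0,0],"spin": 0},
    {"fingers": 0.4,"slide": [0,0,0],"spin": 0},
    {"fingers": 0.4,"slide": [0,0,0],"spin": 0},
  ],
)

```text
time_s: 18.05
tool_pos: [0.5465, -0.0107, 0.0816]
orientation: [180.0, 0.0, 1.1]
contact_force: [-0.2, -0.6, 0.3]
opening: 0.0511
grip_force: 0.0
```

To row units: 9 cm / 30 = 0.3, 6 cm / 30 = 0.2, 0.19 rad / 2 = 0.095.

carry_out(
  motion=[
    {"fingers": 0.4,"slide": [0,0,0.1],"spin": 0},
    {"fingers": 0.4,"slide": [0,0,0.2],"spin": 0},
    {"fingers": 0.4,"slide": [-0.0667,0,0.3],"spin": 0.05},
    {"fingers": 0.4,"slide": [-0.16,-0.0333,0.3],"spin": 0.095},
    {"fingers": 0.4,"slide": [-0.16,-0.0333,0.3],"spin": 0.095},
  ],
)

```text
time_s: 18.55
tool_pos: [0.4958, -0.022, 0.1722]
orientation: [179.9, 0.2, 12.0]
contact_force: [-0.3, -0.5, -0.9]
opening: 0.0511
grip_force: 0.0
```

carry_out(
  motion=[
    {"fingers": 0,"slide": [0,0,0],"spin": 0},
    {"fingers": 0,"slide": [0,0,0],"spin": 0},
    {"fingers": 0,"slide": [0,0,0],"spin": 0},
  ],
)

```text
time_s: 18.85
tool_pos: [0.4994, -0.0199, 0.1717]
orientation: [-180.0, -0.0, 12.0]
contact_force: [-0.3, -0.1, -0.4]
opening: 0.0854
grip_force: 0.0
```

Run:
```python
from h import *
s=bot.sense();im=bot.get_image("wrist");C=cam("wrist",s)
np.savez("m4.npz",K=C[0],R=C[1],t=C[2]);cv2.imwrite("pics/m4.png",im)
cv2.imwrite("pics/j.png",cv2.resize(im,(768,576),interpolation=cv2.INTER_CUBIC));print(s["tool_pos"],s["orientation"],s["contact_force"],s["moment"])
```

```text
[ 0.49937498 -0.0199111   0.17165579] [-1.79969853e+02 -1.82933083e-03  1.20259034e+01] [-0.28508032 -0.1442265  -0.39583748] [ 0.00325936  0.00069001 -0.00394074]
```

View pics/j.png

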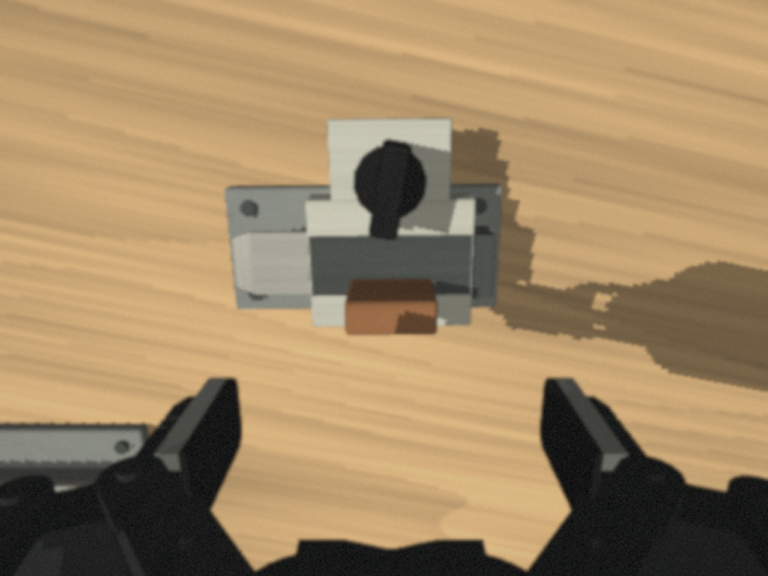

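The picture shows the carriage at the stop (its leading edge is at column 475, the foot plate's end at 501). The knob bar has turned and stayed turned, running from (397,142) to (383,238), and the gripper is clear.

```bash
python3 -c "
from workcell import bot
print(bot.finish_job())"
```

```text
the job is handed in; nothing more can be done
None
```

The carriage is home against the stop on the rail farthest to the right, its knob is turned about 0.2 rad past the felt cam contact (about 0.45 N m), the plate, jar and cup were left alone, and the job was handed in with the gripper clear at about 19 s of the 72 s; no verdict came back.

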